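Stand a fallen spice jar up and work it back into its crowded rack

TASK

The third slim spice jar lies on the table; put it back in the rack between the two slim jars like it. First push those two apart in the rack, along with whatever stands beyond them, until the jar will fit between; then pinch the lying jar by its lid and, by pressing its foot on the table, swing it upright in your fingers so that the gripper points down over it, and lower it into the opening, letting go only when it stands on the rack's floor. All five jars must end upright in the rack, and the tin, cup and packet around must be left alone.

Things in the scene. Friction and masses are not known exactly. Their poses are not given: they have to be found in the camera images.
- rack: fixed wooden counter-top spice rack, open above, outside 82 x 278 mm. Origin: centre of its underside, z up, y along its length. Wooden cheeks at both ends 54 mm high, 14 mm thick; along front and back a lip 19 mm high and a steel rod whose top is at 42 mm.
- rack_floor (a point): middle of the rack's floor, 10 mm above the table; inside 58 mm deep (x), 250 mm long (y). A smooth steel sheet. Four jars stand on it in one row along y, 1 to 22 mm apart; they slide and push each other along, but a slim jar pushed near its top may tip: pinch it firmly and lift it 3 mm. Pushed to both ends they leave about 60 mm for the missing jar.
- loose_jar: the jar to put back, lying on its side on the table: slim straight spice jar with a gold screw lid, closed, 107 mm tall: glass body about 44 mm across (foot 42), lid 45 mm across from 86 mm to 107 mm above the foot; 0.16 kg. Origin: centre of the foot; z runs along the jar from foot to lid. Lying, its axis is level about 22 mm above the table.
- slim_a: one of the two jars of the same make standing in the rack: slim straight spice jar with a gold screw lid, closed, 107 mm tall: glass body about 44 mm across (foot 42), lid 45 mm across from 86 mm to 107 mm above the foot; 0.16 kg. Origin: centre of the foot; z runs along the jar from foot to lid. It is second from the rack's +y end.
- slim_b: the other one of the two: slim straight spice jar with a gold screw lid, closed, 107 mm tall: glass body about 44 mm across (foot 42), lid 45 mm across from 86 mm to 107 mm above the foot; 0.16 kg. Origin: centre of the foot; z runs along the jar from foot to lid. It always stands next to slim_a, on one side or the other.
- squat_c: squat squarish clear glass jar with a round gold lid, closed, 50 mm across its flat sides (60 mm over the corners), which face along the row, 70 mm tall, 0.1 kg. Origin: centre of the foot, z up. Stands in the rack.
- squat_d: squat squarish clear glass jar with a round gold lid, closed, 50 mm across its flat sides (60 mm over the corners), which face along the row, 70 mm tall, 0.1 kg. Origin: centre of the foot, z up. Stands in the rack.
- tin_half: bystander: closed food tin, 75 mm across, 58 mm tall. Origin: centre of its underside
- white_cup: bystander: white cup standing upside down, 100 mm across at the table, 66 mm tall. Origin: centre of its underside
- blue_pack: bystander: flat pink packet lying on the table at the right, 106 x 202 mm, 46 mm tall. Origin: centre of its underside
Things that resemble listed ones, but are neither listed nor needed, are in the scene too. What is shaped like the squat_d but red is not meant.

How it is judged:
By the outcome, as a careful person would: the job done as asked, in the order asked, and still so for the second after the job is handed in, with the robot touching nothing.
It also fails if it takes over 72 s, if anything falls off the work surface, if the arm or the gripper's body presses on something with over 40 N, if the wrist force passes 120 N, or if a joint passes its speed limit or range.

ROBOT

A 7-joint arm with a two-finger parallel gripper is mounted at the origin on a cart in front of the work surface, level with it; the furniture and walls round the work are solid. World frame = base frame: x ahead of the robot, y to its left, z up, the work surface at z = 0. Lengths are in m, angles in degrees, forces in N, time in s.
With the tool pointing down it reaches from about 0.425 to 0.875 m from the base axis. Payload 4.7 kg.
Tool frame: the origin (TCP) lies at the very end of the fingers, on their centre line; the grasp point (between the pads) lies 19 mm behind it; z points along the fingers, y is the line along which they close (so a half turn about z gives the same grasp; the last joint's range is limited). The gripper opens to 87 mm and grips with 3 to 60 N. Pads are 19 mm wide; open, the fingers measure 117 mm over their backs; the gripper's body (75 mm by 190 mm) begins 51 mm behind the grasp point.
Start: joints at [-62.332, 18.392, -4.016, 83.108, 1.295, 78.541, -3.26], TCP at [0.294, 0.58, 0.223] pointing down, gripper open.
Joint ranges: [-163.93, 163.93], [-17.29, 119.83], [-79.2, 71.16], [3.27, 140.29], [-89.18, 269.18], [5.43, 117.66], [-154.24, 154.24]. Speed limits (degrees/s): [147.25, 147.25, 180, 180, 180, 180, 180].

INTERFACE

Orientations are given as [roll, pitch, yaw] about the fixed x, y, z axes, in that order (R = Rz(yaw) Ry(pitch) Rx(roll)).
In Python, from cell import get_obs, eyes, env gives the robot as it stands.
- The arm moves only by the tool servo_tool, never from a script. Its argument "series" is a list that holds one entry, the list of rows, each a list of 7 numbers: the shift along the tool's x, y, z in units of 300 mm (1.0 is 300 mm), then the turn, a rotation vector about the tool's x, y, z in units of pi rad (1.0 is pi rad), then the opening, from 0 (shut) to 1 (fully open). In form: [[[tx, ty, tz, wx, wy, wz, gripper], ...]]. A call has 1 to 12 rows; each row is the pose to reach, as a shift and turn from the pose commanded when the call began, along the tool's axes at that moment, turning the shorter way round; what a row does not reach only later rows make up. A row lasts 1/12 s, in which the tool goes at most 41.7 mm and 7.16 degrees, less where a joint would pass 70% of its speed; a pose out of reach is approached as far as the arm can. A call with a number of a shift or a turn outside -1 to 1 is refused whole. A call with a gripper value outside its range is refused whole. The fingers move at their own pace and stop on an object; "grip_force" is the grip in N (left out, the last holds). Time passes only in rows, so rows that repeat a pose let the fingers close. It gives the time, the measured TCP pose, the force, the opening and the grip force at its end, in the units of the state.
- get_obs(): the state, without advancing time (a new reading comes with each control period).
- eyes.read_camera(name): name is "side" or "top"; returns a dict with "frame" (384x512x3 uint8, red, green, blue), "depth" (384x512 float32, m along the optical axis (not along the pixel's ray), 0 where there is no reading), "fx", "fy", "cx", "cy" (pixels), "origin" and "rotation" of the camera in the world. Camera axes: x right, y down, z forward; pixel columns grow to the right and rows downward; lengths in m; the calibration is good to about 2 mm. A picture is of the moment at which its call begins.
- env.sign_off(): hands the job in; it is judged then, once.
The state is a dict: "time_s": time; "qpos": joint angles; "joint_velocities": joint speeds; "effort": joint torques, N m; "tool_pos": TCP position; "tool_rot": TCP orientation; "force": force on the tool from outside, world axes, zero at the start; "wrist_torque": the same for the moment, N m; "grip_width": finger opening in m; "grasp_force": force on a finger pad.
Only numpy, scipy, OpenCV 4.12 (cv2) and the standard library are available. Lean on these libraries where they do the work, as an engineer would, in place of code of your own. Each camera call takes 0.05 s, during which the arm holds its last target. There are 200 camera calls.

## Working session

There is one attempt and no reset: what is moved stays moved. The work goes in short steps, Python scripts to look and compute and a tool call to move; the robot and the scene stay as the last step left them, time stands still between calls to the robot, and variables do not carry over. Pictures are saved under pics/ and viewed, at most 10 in all, crops included, and the job is handed in when it is done.

Besides the shell and the picture viewer there is one more tool, called after "Call:" in YAML: its name, and indented under it one key for each argument. servo_tool: Moves the arm, as the interface text tells. Shifts and turns lie within -1 to 1; 1 stands for 300 mm of shift or pi rad of turn. Its arguments: {"type":"object","properties":{"series":{"type":"array"},"grip_force":{"type":"number"}},"required":["series"]}

```bash
mkdir -p pics; ls; cat > h.py <<'E'
import numpy as np, cv2
from cell import get_obs, eyes, env
def cam(n):
    c=eyes.read_camera(n); return c
def save(c,name,crop=None,s=1):
    im=c["frame"]
    if crop: x0,y0,x1,y1=crop; im=im[y0:y1,x0:x1]
    im=cv2.resize(im,None,fx=s,fy=s,interpolation=cv2.INTER_CUBIC)
    cv2.imwrite("pics/"+name,im[:,:,::-1])
def cloud(c):
    d=c["depth"]; v,u=np.mgrid[0:d.shape[0],0:d.shape[1]]
    p=np.stack([(u-c["cx"])/c["fx"]*d,(v-c["cy"])/c["fy"]*d,d],-1)
    return p@np.array(c["rotation"]).T+np.array(c["origin"])
E
python3 - <<'E'
from h import *
import pickle
for n in("top","side"):
    c=cam(n); save(c,n+"0.png",s=1.5); pickle.dump(c,open(n+"0.pkl","wb")); print(n,c["origin"],c["rotation"],c["fx"])
print(get_obs())
E
```

```text
pics
top [0.30996108 0.11938444 1.47526018] [-169.60029902   -0.2549306   -90.19482173] 484.00359056943034
side [0.10086245 1.69700368 0.72544391] [-111.73790871   -1.11153956 -163.058535  ] 486.24883772858317
{'time_s': 0.1, 'qpos': array([-62.33355167,  18.43497881,  -4.01732661,  83.16756314,
         1.29439628,  78.54143115,  -3.25987463]), 'joint_velocities': array([-0.08572927, -0.14321492, -0.05176488, -0.07361742, -0.10853278,
        0.04889673, -0.07490786]), 'effort': array([ 1.01678283e-04, -4.92568767e+01, -4.05542934e-01, -3.13396025e+01,
       -6.40010135e-02,  3.94474610e-02,  7.26303642e-05]), 'tool_pos': array([0.29346231, 0.57942555, 0.2215723 ]), 'tool_rot': array([-1.79901234e+02,  4.31519234e-03,  1.53144851e+02]), 'force': array([ 1.13458595, -0.51288406, -0.69044788]), 'wrist_torque': array([ 0.02725301, -0.04050293, -0.02727586]), 'grasp_force': 0.0, 'grip_width': 0.08697356725184924}
```

View pics/top0.png

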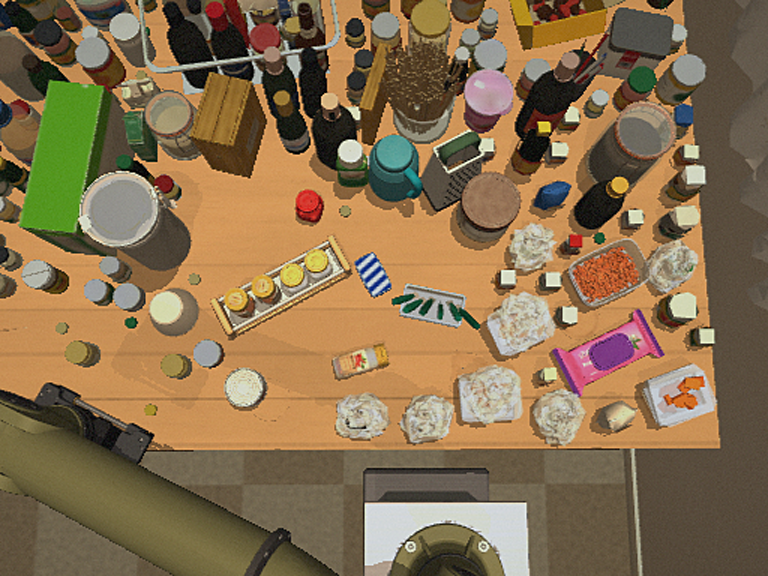

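View pics/side0.png

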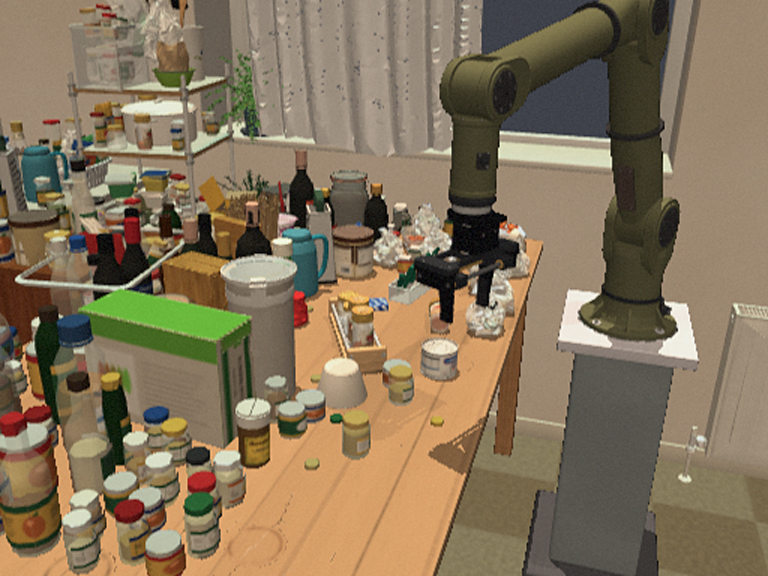

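```bash
python3 - <<'E'
from h import *
import pickle
c=pickle.load(open("top0.pkl","rb")); a=c["frame"][150:280,135:275]
s=pickle.load(open("side0.pkl","rb")); b=s["frame"][180:280,200:340]
a=cv2.resize(a,(560,520),interpolation=cv2.INTER_CUBIC); 
cv2.imwrite("pics/crop1.png",a[:,:,::-1])
P=cloud(c)
def w(u,v): return P[int(round(v)),int(round(u))].round(3)
for n,(u,v) in dict(l1=(158.5,200),l2=(175.5,192),l3=(194.5,183.5),l4=(211,174.5),table=(200,220)).items(): print(n,w(u,v))
# height map of lying jar
m=(P[...,2]>.012)&(P[...,2]<.07)
reg=np.zeros(m.shape,bool); reg[225:256,215:265]=1
q=P[m&reg]; print(q.shape,q.min(0),q.max(0))
r=cv2.minAreaRect(q[:,:2].astype(np.float32)*1000); print(r, cv2.boxPoints(r))
# rack
reg[:]=0; reg[155:225,138:238]=1
q=P[(P[...,2]>.03)&(P[...,2]<.15)&reg]; r=cv2.minAreaRect(q[:,:2].astype(np.float32)*1000); print(r,cv2.boxPoints(r))
for z in (.05,.06,.075,.1,.11):
    print(z,((q[:,2]>z)).sum())
E
```

```text
Traceback (most recent call last):
  File "h.py", line 13, in cloud
    return p@np.array(c["rotation"]).T+np.array(c["origin"])
           ~~~~~~~~~~~~~~~~~~~~~~~~~~~^~~~~~~~~~~~~~~~~~~~~~
ValueError: operands could not be broadcast together with shapes (384,512) (3,)
```

View pics/crop1.png

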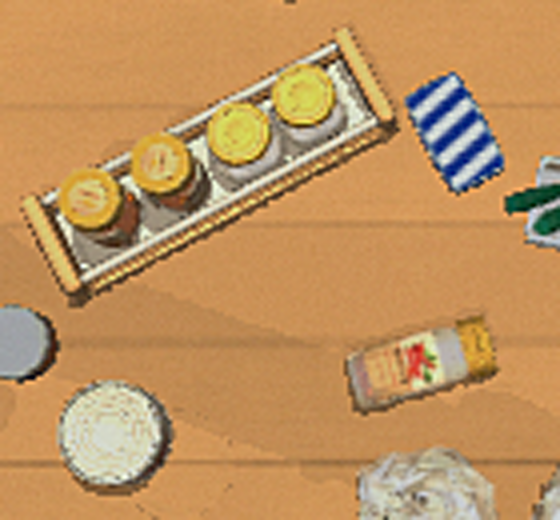

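The crop shows the rack. From its left (+y) end stand two slim jars with orange-gold lids, at crop (92,200) and (162,165), and two squat jars with yellow lids, at (240,130) and (303,95). The lying jar runs from its foot at (357,382) to its gold lid at (477,345).

```bash
sed -i 's/@np.array(c\["rotation"\]).T/@Rm(c).T/' h.py; cat >> h.py <<'E'
from scipy.spatial.transform import Rotation as R
def Rm(c): return R.from_euler('xyz',c["rotation"],degrees=True).as_matrix()
E
cat > m.py <<'E'
from h import *
import pickle
c=pickle.load(open("top0.pkl","rb")); 
P=cloud(c)
def w(u,v): return P[int(round(v)),int(round(u))].round(3)
for n,(u,v) in dict(l1=(157.5,200),l2=(175.5,191),l3=(194.5,183.),l4=(210.7,174),table=(200,220)).items(): print(n,w(u,v))
reg=np.zeros(P.shape[:2],bool); reg[225:256,215:265]=1
q=P[(P[...,2]>.015)&(P[...,2]<.07)&reg]; print(q.shape,q.max(0))
r=cv2.minAreaRect(q[:,:2].astype(np.float32)*1000); print(r, cv2.boxPoints(r))
reg[:]=0; reg[150:230,135:238]=1
q=P[(P[...,2]>.03)&(P[...,2]<.057)&reg]; r=cv2.minAreaRect(q[:,:2].astype(np.float32)*1000); print("rack",r,cv2.boxPoints(r))
for u,v in ((157.5,200),(175.5,191),(194.5,183.),(210.7,174)):
    reg[:]=0; reg[int(v)-11:int(v)+12,int(u)-11:int(u)+12]=1
    z=w(u,v)[2]; q=P[reg&(abs(P[...,2]-z)<.006)]; r=cv2.minAreaRect(q[:,:2].astype(np.float32)*1000); print(z,r, cv2.minEnclosingCircle(q[:,:2].astype(np.float32)*1000))
for n,(u,v) in dict(cup=(112,206),tin=(163,258)).items(): print(n,w(u,v))
E
python3 m.py
```

```text
l1 [0.53  0.395 0.118]
l2 [0.555 0.345 0.121]
l3 [0.585 0.298 0.085]
l4 [0.613 0.25  0.08 ]
table [0.486 0.289 0.001]
(530, 3) [0.45481299 0.21898661 0.05303065]
((422.2999572753906, 165.6038818359375), (44.30038833618164, 107.652099609375), 15.311042785644531) [[386.7227   211.6705  ]
 [415.1492   107.839355]
 [457.87723  119.53726 ]
 [429.4507   223.36841 ]]
rack ((560.7716064453125, 345.86322021484375), (83.3383560180664, 328.9820251464844), 29.470138549804688) [[443.56927 468.57114]
 [605.4185  182.15535]
 [677.97394 223.1553 ]
 [516.1247  509.5711 ]]
0.118 ((534.7185668945312, 390.9564208984375), (42.832035064697266, 59.006866455078125), 15.539326667785645) ((539.12451171875, 391.177978515625), 32.07061767578125)
0.121 ((555.7201538085938, 357.17529296875), (43.25802230834961, 57.252235412597656), 15.989076614379883) ((548.7044677734375, 355.1650085449219), 32.01308059692383)
0.085 ((586.2291259765625, 299.3634033203125), (42.72835159301758, 80.93476867675781), 20.874605178833008) ((584.1550903320312, 298.57244873046875), 44.61988067626953)
0.08 ((611.5955200195312, 261.40435791015625), (46.67088317871094, 65.65299224853516), 20.52223014831543) ((607.7060546875, 261.6359558105469), 35.51271057128906)
cup [0.521 0.541 0.064]
tin [0.369 0.389 0.051]
```

```bash
cat >> h.py <<'E'
def pl(c,u,v,z):
    d=Rm(c)@np.array([(u-c["cx"])/c["fx"],(v-c["cy"])/c["fy"],1]); o=np.array(c["origin"]); return (o+d*(z-o[2])/d[2])
E
python3 - <<'E'
from h import *
import pickle
c=pickle.load(open("top0.pkl","rb")); P=cloud(c)
k=lambda x,y,z: pl(c,135+x/4-.375,150+y/4-.375,z)
A=k(53,245,.054); B=k(366,77,.054); print("cheeks",A,B,np.linalg.norm(A-B))
M=(A+B)/2; e=(A-B)/np.linalg.norm(A-B); ex=np.array([e[1],-e[0],0]); print("rack centre",M,"yaw",np.degrees(np.arctan2(-e[0],e[1])))
for n,x,y,z in(("b",92,201,.117),("a",162,164,.117),("s1",239,131,.080),("s2",303,95,.080)):
    p=k(x,y,z); print(n,p.round(4),"rack y,x",((p-M)@e).round(4),((p-M)@ex).round(4))
for n,x,y in(("foot",357,384),("lidend",489,343)): print(n,k(x,y,.022))
# heights around lid within 110mm
q=P.reshape(-1,3); q=q[(q[:,2]>.02)&(q[:,2]<.3)]
L=np.array([.434,.123]); t=np.array([.964,.264]); n=np.array([-t[1],t[0]]); d=q[:,:2]-L; a=d@t; b=d@n
for lo in range(-110,120,20):
    m=(abs(a-lo/1000)<.01)&(abs(b)<.05); print(lo, q[m,2].max() if m.any() else 0)
E
```

```text
cheeks [0.50739783 0.43718342 0.054     ] [0.63417996 0.20680769 0.054     ] 0.2629575802463675
rack centre [0.57078889 0.32199555 0.054     ] yaw 28.825204766400596
b [0.5301 0.3966 0.117 ] rack y,x 0.085 0.0003
a [0.5566 0.3477 0.117 ] rack y,x 0.0293 -0.0
s1 [0.5878 0.2981 0.08  ] rack y,x -0.0292 0.0034
s2 [0.6148 0.2515 0.08  ] rack y,x -0.083 0.0045
foot [0.40647193 0.21353392 0.022     ]
lidend [0.43678369 0.11482673 0.022     ]
-110 0.08115388780382582
-90 0.07933290874652266
-70 0.060442036136898025
-50 0
-30 0.031366781297205826
-10 0.05146185125048364
10 0.05303065167386456
30 0.03646597519597661
50 0
70 0
90 0.08889121720082005
110 0.02085441560146406
```

```bash
python3 - <<'E'
from h import *
import pickle
q=np.concatenate([cloud(pickle.load(open(n+"0.pkl","rb"))).reshape(-1,3) for n in("top","side")][:1])
q=q[(q[:,2]>.02)&(q[:,2]<.15)]
for x in np.arange(.30,.56,.02): print("%.2f"%x,[int(1000*np.percentile(s,90)) if len(s:=q[(abs(q[:,0]-x)<.01)&(abs(q[:,1]-y)<.01),2])>3 else 0 for y in np.arange(.26,0,-.02)])
E
```

```text
0.30 [0, 0, 43, 66, 100, 97, 87, 64, 38, 50, 99, 101, 91]
0.32 [0, 0, 0, 72, 97, 95, 85, 64, 0, 59, 84, 91, 90]
0.34 [0, 0, 0, 54, 75, 78, 74, 56, 0, 0, 63, 79, 81]
0.36 [0, 0, 0, 0, 54, 53, 54, 0, 0, 0, 0, 55, 62]
0.38 [0, 0, 0, 0, 0, 0, 0, 0, 0, 0, 0, 0, 0]
0.40 [0, 0, 46, 45, 44, 39, 39, 0, 0, 0, 0, 0, 0]
0.42 [0, 0, 44, 46, 48, 48, 46, 45, 0, 0, 0, 0, 0]
0.44 [0, 0, 0, 40, 44, 45, 45, 46, 0, 0, 0, 0, 0]
0.46 [0, 0, 0, 0, 0, 0, 0, 36, 0, 0, 0, 0, 0]
0.48 [0, 0, 0, 0, 0, 0, 0, 0, 0, 0, 0, 0, 0]
0.50 [0, 0, 0, 0, 0, 0, 0, 0, 0, 0, 81, 116, 97]
0.52 [0, 0, 0, 0, 0, 0, 0, 0, 87, 102, 89, 114, 87]
0.54 [0, 0, 0, 0, 0, 0, 0, 0, 89, 72, 65, 66, 60]
0.56 [42, 0, 0, 0, 0, 0, 24, 24, 0, 46, 42, 45, 43]
```

Call:
servo_tool:
  series:
    - [[0.5,0.5,0,0,0,0.186,1],[0.5,0.5,0,0,0,0.186,1],[0.5,0.5,0,0,0,0.186,1]]

```text
time_s: 0.35
tool_pos: [0.2551, 0.6992, 0.2224]
tool_rot: [-180.0, 0.0, 131.2]
force: [0.4, 1.2, 0.7]
grip_width: 0.087
grasp_force: 0.0
```

```bash
cat > d.py <<'E'
import sys
from h import *
# usage: d.py x y z yaw [pitch about tool y deg]
a=list(map(float,sys.argv[1:])); o=get_obs()
R0=R.from_euler('xyz',o["tool_rot"],degrees=True)
R1=R.from_euler('xyz',[180,0,a[3]],degrees=True)
if len(a)>4: R1=R1*R.from_rotvec([0,np.radians(a[4]),0])
t=R0.inv().apply(np.array(a[:3])-o["tool_pos"])/.3
w=(R0.inv()*R1).as_rotvec()/np.pi
print("t",o["time_s"],o["tool_pos"].round(4),"rot",o["tool_rot"].round(1),"q",o["qpos"].round(0)); print(t.round(4),w.round(4), "rows", np.linalg.norm(t)*300/41.7, np.linalg.norm(w)*180/7.16)
E
python3 d.py .5301 .3966 .2 118.8
```

```text
t 0.35 [0.2551 0.6992 0.2224] rot [-180.     0.   131.2] q [-71.  30.  -2.  67.   1.  83. -31.]
[-1.3626  0.0258  0.0754] [-0.      0.0002  0.0688] rows 9.81983239582388 1.7294341574982428
```

Call:
servo_tool:
  series:
    - [[-0.95,0.018,0.05,0,0,0.069,1],[-0.95,0.018,0.05,0,0,0.069,1],[-0.95,0.018,0.05,0,0,0.069,1],[-0.95,0.018,0.05,0,0,0.069,1],[-0.95,0.018,0.05,0,0,0.069,1],[-0.95,0.018,0.05,0,0,0.069,1],[-0.95,0.018,0.05,0,0,0.069,1],[-0.95,0.018,0.05,0,0,0.069,1]]

```text
time_s: 1.02
tool_pos: [0.4569, 0.4796, 0.2069]
tool_rot: [180.0, 0.4, 118.4]
force: [1.4, -1.2, -0.1]
grip_width: 0.0867
grasp_force: 0.0
```

```bash
python3 d.py .5301 .3966 .2 118.8
```

```text
t 1.0167 [0.4569 0.4796 0.2069] rot [180.    0.4 118.4] q [-53.  20.   6.  83.  -2.  77. -19.]
[-0.3594  0.0828  0.0259] [ 0.0003  0.0024 -0.002 ] rows 2.660153286786365 0.07902473882484869
```

Call:
servo_tool:
  series:
    - [[-0.36,0.083,0.024,0,0.002,-0.002,1],[-0.36,0.083,0.024,0,0.002,-0.002,1],[-0.36,0.083,0.024,0,0.002,-0.002,1],[-0.36,0.083,0.024,0,0.002,-0.002,1],[-0.36,0.083,0.024,0,0.002,-0.002,1]]

```text
time_s: 1.43
tool_pos: [0.5243, 0.4047, 0.1998]
tool_rot: [-179.9, -0.3, 119.3]
force: [-1.1, 0.5, -0.6]
grip_width: 0.0869
grasp_force: 0.0
```

```bash
python3 d.py .5301 .3966 .096 118.8; python3 - <<'E'
from h import *
a=cam("side"); save(a,"s1.png",(180,150,380,300),4)
E
```

```text
t 1.4333 [0.5243 0.4047 0.1998] rot [-179.9   -0.3  119.3] q [-46.  20.   8.  83.  -3.  76.  -8.]
[-0.0349  0.004   0.3457] [-0.0003 -0.0017  0.0028] rows 2.4995112067835143 0.08319971672443614
```

View pics/s1.png

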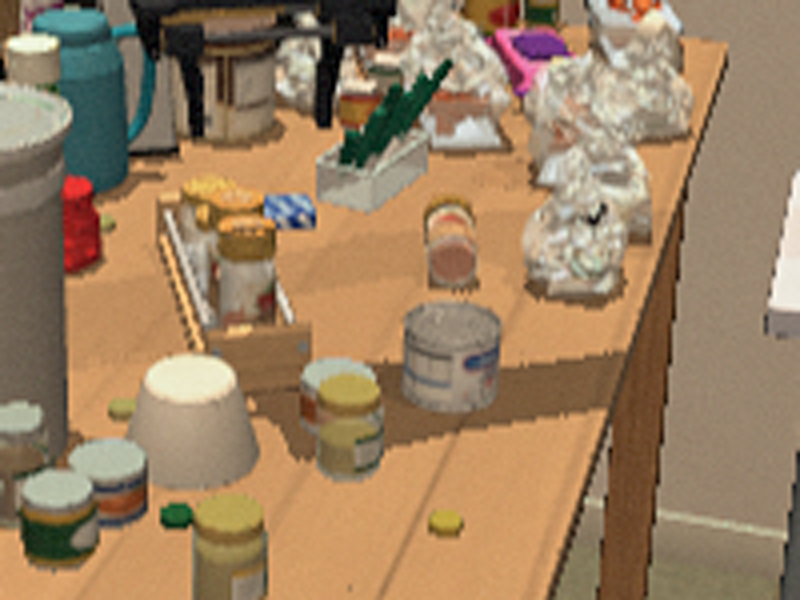

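The side crop shows the gripper above the rack. The first slim jar is at (245,270), the lying jar's foot faces us at (452,260), the peppers tray is at (370,170), and the crumpled bags are at (575,250).

Call:
servo_tool:
  series:
    - [[-0.035,0.004,0.1,0,0,0.0,1],[-0.035,0.004,0.1,0,0,0.0,1],[-0.035,0.004,0.1,0,0,0,1],[-0.035,0.004,0.1,0,0,0,1]]

```text
time_s: 1.82
tool_pos: [0.5277, 0.4006, 0.1708]
tool_rot: [-180.0, -0.4, 119.7]
force: [0.9, 0.7, 0.5]
grip_width: 0.0868
grasp_force: 0.0
```

```bash
python3 d.py .5301 .3966 .096 118.8; python3 - <<'E'
from h import *
import pickle
a=cam("top"); save(a,"t1.png",(130,140,250,250),5);pickle.dump(a,open("t1.pkl","wb"))
E
python3 d.py .5301 .3966 .096 118.8
```

```text
t 1.8167 [0.5277 0.4006 0.1708] rot [-180.    -0.4  119.7] q [-45.  21.   8.  85.  -3.  73.  -7.]
[-0.0173  0.0006  0.2492] [-0.0001 -0.0023  0.0051] rows 1.7970381697978512 0.14052255807849862
t 1.8667 [0.5281 0.4007 0.1714] rot [179.9  -0.4 119.7] q [-45.  21.   8.  85.  -3.  73.  -7.]
[-0.0169 -0.0014  0.2512] [ 0.0003 -0.0023  0.0051] rows 1.8115587476674326 0.14030224501535457
```

View pics/t1.png

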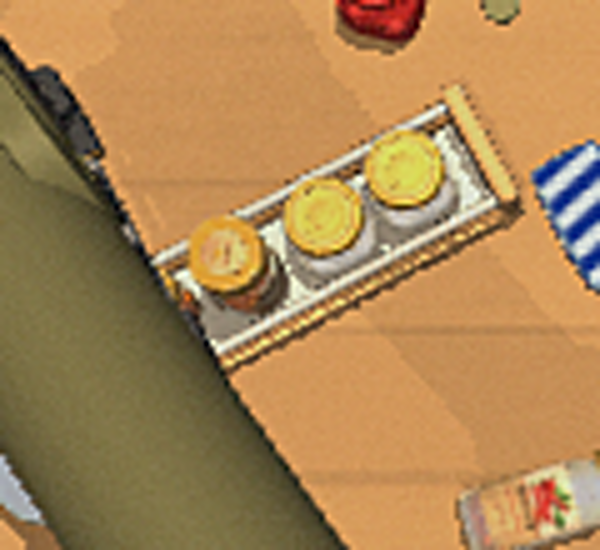

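Call:
servo_tool:
  series:
    - [[-0.017,0,0.1,0,-0.002,0.005,1],[-0.017,0,0.18,0,-0.002,0.005,1],[-0.017,0,0.23,0,-0.002,0.005,1],[-0.017,0,0.25,0,-0.002,0.005,1],[-0.017,0,0.25,0,-0.002,0.005,1],[-0.017,0,0.25,0,-0.002,0.005,1]]

```text
time_s: 2.37
tool_pos: [0.5315, 0.3959, 0.0967]
tool_rot: [179.9, -0.0, 118.7]
force: [0.3, 0.6, 0.7]
grip_width: 0.0872
grasp_force: 0.0
```

```bash
python3 d.py .5301 .3966 .096 118.8
```

```text
t 2.3667 [0.5315 0.3959 0.0967] rot [179.9  -0.  118.7] q [-45.  24.   8.  90.  -4.  66.  -8.]
[ 0.0041 -0.0029  0.0023] [ 0.0006 -0.0002 -0.0004] rows 0.03983763147273423 0.01762878358122654
```

Well placed, so I'll pinch slim_b firmly.

Call:
servo_tool:
  series:
    - [[0,0,0,0,0,0,0.3],[0,0,0,0,0,0,0.3],[0,0,0,0,0,0,0.3],[0,0,0,0,0,0,0.3],[0,0,0,0,0,0,0.3],[0,0,0,0,0,0,0.3],[0,0,0,0,0,0,0.3],[0,0,0,0,0,0,0.3],[0,0,0,0,0,0,0.3],[0,0,0,0,0,0,0.3]]
  grip_force: 35

```text
time_s: 3.2
tool_pos: [0.5313, 0.3949, 0.0954]
tool_rot: [180.0, -0.0, 118.7]
force: [0.5, -0.5, 0.2]
grip_width: 0.0442
grasp_force: 34.8
```

Call:
servo_tool:
  series:
    - [[0,0,-0.006,0,0,0,0.3],[0,0,-0.012,0,0,0,0.3],[0.008,0,-0.012,0,0,0,0.3],[0.018,0,-0.012,0,0,0,0.3],[0.028,0,-0.012,0,0,0,0.3],[0.038,0,-0.012,0,0,0,0.3],[0.045,0,-0.012,0,0,0,0.3],[0.048,0,-0.012,0,0,0,0.3],[0.048,0,-0.012,0,0,0,0.3],[0.048,0,-0.012,0,0,0,0.3]]

```text
time_s: 4.03
tool_pos: [0.5242, 0.4075, 0.0988]
tool_rot: [-180.0, 0.0, 118.7]
force: [-0.4, -0.8, -1.5]
grip_width: 0.0437
grasp_force: 34.8
```

Call:
servo_tool:
  series:
    - [[0.003,0,0,0,0,0,0.3],[0.006,0,0,0,0,0,0.3],[0.009,0,0,0,0,0,0.3],[0.009,0,0,0,0,0,0.3],[0.009,0,0,0,0,0,0.3]]

```text
time_s: 4.45
tool_pos: [0.5229, 0.4099, 0.0989]
tool_rot: [180.0, -0.0, 118.7]
force: [0.1, -0.4, -1.8]
grip_width: 0.0439
grasp_force: 34.8
```

Call:
servo_tool:
  series:
    - [[0,0,0.005,0,0,0,0.3],[0,0,0.01,0,0,0,0.3],[0,0,0.012,0,0,0,0.3],[0,0,0.012,0,0,0,0.3],[0,0,0.012,0,0,0,0.8],[0,0,0.012,0,0,0,0.8],[0,0,0.012,0,0,0,0.8],[0,0,0.012,0,0,0,0.8],[0,0,0.012,0,0,0,0.8]]

```text
time_s: 5.2
tool_pos: [0.523, 0.4099, 0.0954]
tool_rot: [180.0, -0.0, 118.7]
force: [0.5, 0.4, -0.0]
grip_width: 0.0664
grasp_force: 0.0
```

```bash
python3 d.py .5566 .3477 .2 118.8;python3 d.py .5566 .3477 .096 118.8
```

```text
t 5.2 [0.523  0.4099 0.0954] rot [180.   -0.  118.7] q [-46.  25.   7.  90.  -3.  66.  -9.]
[-0.2356 -0.0011 -0.3487] [ 0.0001 -0.     -0.0006] rows 3.0279673357521233 0.014364192363858472
t 5.2 [0.523  0.4099 0.0954] rot [180.   -0.  118.7] q [-46.  25.   7.  90.  -3.  66.  -9.]
[-0.2357 -0.0012 -0.0021] [ 0.0001 -0.     -0.0006] rows 1.6954424291356074 0.014364192363858472
```

Call:
servo_tool:
  series:
    - [[0,0,-0.06,0,0,0,0.9],[0,0,-0.12,0,0,0,0.9],[-0.06,0,-0.13,0,0,0,0.9],[-0.15,0,-0.13,0,0,0,0.9],[-0.21,0,-0.13,0,0,0,0.9],[-0.235,0,-0.13,0,0,0,0.9],[-0.235,0,-0.1,0,0,0,0.9],[-0.235,0,-0.05,0,0,0,0.9],[-0.235,0,-0.01,0,0,0,0.9],[-0.235,0,0.001,0,0,0,0.9],[-0.235,0,0.001,0,0,0,0.9],[-0.235,0,0.001,0,0,0,0.9]]

```text
time_s: 6.2
tool_pos: [0.5562, 0.3488, 0.0946]
tool_rot: [-180.0, -0.0, 118.8]
force: [-0.4, -0.1, -0.1]
grip_width: 0.0782
grasp_force: 0.0
```

Call:
servo_tool:
  series:
    - [[0,0,0,0,0,0,0.3],[0,0,0,0,0,0,0.3],[0,0,0,0,0,0,0.3],[0,0,0,0,0,0,0.3],[0,0,0,0,0,0,0.3],[0,0,0,0,0,0,0.3],[0,0,0,0,0,0,0.3],[0,0,0,0,0,0,0.3],[0,0,0,0,0,0,0.3],[0,0,0,0,0,0,0.3]]
  grip_force: 45

```text
time_s: 7.03
tool_pos: [0.557, 0.3481, 0.0953]
tool_rot: [180.0, -0.0, 118.7]
force: [-0.4, -0.4, 1.8]
grip_width: 0.0434
grasp_force: 45.2
```

Call:
servo_tool:
  series:
    - [[0,0,-0.006,0,0,0,0.3],[0,0,-0.011,0,0,0,0.3],[-0.008,0,-0.011,0,0,0,0.3],[-0.018,0,-0.011,0,0,0,0.3],[-0.028,0,-0.011,0,0,0,0.3],[-0.038,0,-0.011,0,0,0,0.3],[-0.048,0,-0.011,0,0,0,0.3],[-0.058,0,-0.011,0,0,0,0.3],[-0.068,0,-0.011,0,0,0,0.3],[-0.076,0,-0.011,0,0,0,0.3],[-0.08,0,-0.011,0,0,0,0.3],[-0.08,0,-0.011,0,0,0,0.3]]

```text
time_s: 8.03
tool_pos: [0.5686, 0.3265, 0.0983]
tool_rot: [180.0, 0.0, 118.7]
force: [0.1, 0.3, -2.1]
grip_width: 0.0431
grasp_force: 45.2
```

Call:
servo_tool:
  series:
    - [[-0.005,0,0,0,0,0,0.3],[-0.01,0,0,0,0,0,0.3],[-0.015,0,0,0,0,0,0.3],[-0.018,0,0,0,0,0,0.3],[-0.018,0,0,0,0,0,0.3],[-0.018,0,0,0,0,0,0.3]]

```text
time_s: 8.53
tool_pos: [0.571, 0.3221, 0.0983]
tool_rot: [180.0, 0.0, 118.7]
force: [-0.1, 0.2, -2.2]
grip_width: 0.0434
grasp_force: 45.2
```

```bash
python3 - <<'E'
from h import *
import pickle
a=cam("top"); pickle.dump(a,open("t2.pkl","wb"))
b=cam("side"); pickle.dump(b,open("s2.pkl","wb"))
f=lambda c,x0,y0,x1,y1:cv2.resize(c["frame"][y0:y1,x0:x1],(400,400),interpolation=cv2.INTER_CUBIC)
im=np.hstack([f(a,140,150,240,250),f(b,200,160,300,260)]); cv2.imwrite("pics/ts2.png",im[:,:,::-1])
E
```

```text
(no output)
```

View pics/ts2.png

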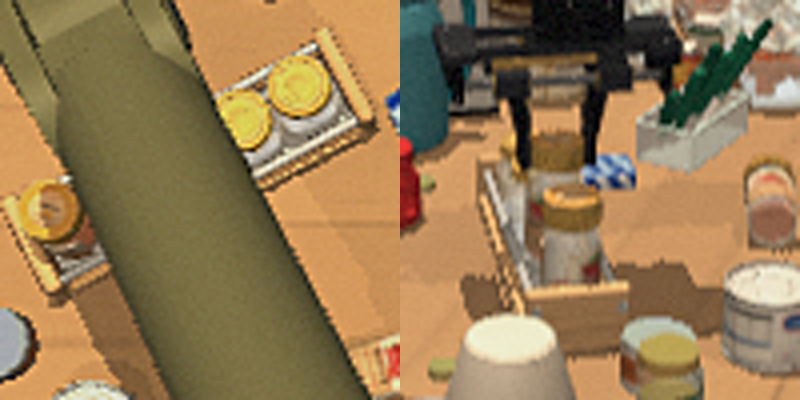

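The picture shows slim_b upright by the left cheek (top pane, 50,210). Slim_a is held in the middle, and both squats stand upright, shifted to the right cheek at (243,118) and (300,85). I'll set slim_a down and release.

Call:
servo_tool:
  series:
    - [[0,0,0.005,0,0,0,0.3],[0,0,0.01,0,0,0,0.3],[0,0,0.011,0,0,0,0.3],[0,0,0.011,0,0,0,0.3],[0,0,0.011,0,0,0,0.8],[0,0,0.011,0,0,0,0.8],[0,0,0.011,0,0,0,0.8],[0,0,0.011,0,0,0,0.8],[0,0,0.011,0,0,0,0.8],[0,0,-0.1,0,0,0,0.8],[0,0,-0.22,0,0,0,0.8],[0,0,-0.34,0,0,0,0.8]]

```text
time_s: 9.63
tool_pos: [0.5703, 0.3218, 0.2007]
tool_rot: [-179.9, 0.0, 118.7]
force: [1.2, 1.3, -1.2]
grip_width: 0.0695
grasp_force: 0.0
```

```bash
python3 - <<'E'
from h import *
o=get_obs();
t=np.array([.94,.34]); print("yaw",np.degrees(np.arctan2(t[0],-t[1])))
f=np.array([.4075,.2155]); l=np.array([.4367,.1142]); u=(l-f)/np.linalg.norm(l-f); print(u,"lid c",f+.0965*u)
E
python3 d.py .4350 .1225 .13 109
```

```text
yaw 109.88516511385545
[ 0.27697541 -0.96087701] lid c [0.43422813 0.12277537]
t 9.6333 [0.5703 0.3218 0.2007] rot [-179.9    0.   118.7] q [-40.  20.  10.  84.  -3.  76.  -1.]
[-0.3663 -0.714   0.2372] [-0.0007  0.0001  0.0539] rows 6.020040313512276 1.3540560493061644
```

Call:
servo_tool:
  series:
    - [[-0.07,-0.13,0,0,0,0.01,0.75],[-0.14,-0.27,0,0,0,0.02,0.75],[-0.21,-0.4,0.05,0,0,0.03,0.75],[-0.27,-0.53,0.12,0,0,0.04,0.75],[-0.33,-0.64,0.18,0,0,0.05,0.75],[-0.36,-0.7,0.22,0,0,0.054,0.75],[-0.366,-0.714,0.237,0,0,0.054,0.75],[-0.366,-0.714,0.237,0,0,0.054,0.75],[-0.366,-0.714,0.237,0,0,0.054,0.75],[-0.366,-0.714,0.237,0,0,0.054,0.75]]

```text
time_s: 10.47
tool_pos: [0.4373, 0.1246, 0.1305]
tool_rot: [179.8, -0.0, 109.1]
force: [0.9, 0.7, -0.2]
grip_width: 0.0657
grasp_force: 0.0
```

```bash
python3 d.py .4345 .1235 .016 109;  python3 - <<'E'
from h import *
import pickle
a=cam("top"); pickle.dump(a,open("t3.pkl","wb"))
b=cam("side"); pickle.dump(b,open("s3.pkl","wb"))
f=lambda c,x0,y0,x1,y1:cv2.resize(c["frame"][y0:y1,x0:x1],(400,400),interpolation=cv2.INTER_CUBIC)
im=np.hstack([f(a,140,150,260,270),f(b,240,140,360,260)]); cv2.imwrite("pics/ts3.png",im[:,:,::-1])
E
```

```text
t 10.4667 [0.4373 0.1246 0.1305] rot [179.8  -0.  109.1] q [-34.  -2.  15. 117.   1.  65.  -1.]
[-0.0004 -0.0111  0.3815] [ 0.0009 -0.0001  0.0003] rows 2.745770719459146 0.02478614923273211
```

View pics/ts3.png

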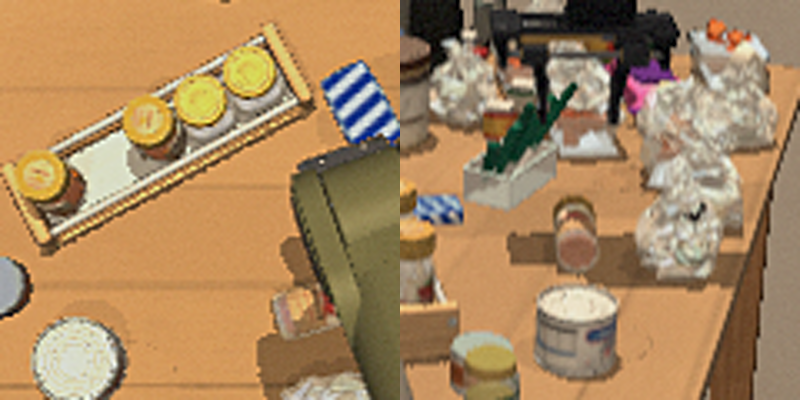

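The top pane shows a clear opening between slim_b (40,180) and slim_a (150,125), with all four jars upright. The gripper hangs over the lying jar's lid, so I'll descend.

Call:
servo_tool:
  series:
    - [[0,-0.01,0.08,0,0,0,0.75],[0,-0.01,0.16,0,0,0,0.75],[0,-0.01,0.24,0,0,0,0.75],[0,-0.01,0.29,0,0,0,0.75],[0,-0.01,0.31,0,0,0,0.75],[0,-0.01,0.31,0,0,0,0.75]]

```text
time_s: 11.07
tool_pos: [0.4325, 0.1224, 0.0352]
tool_rot: [-179.9, 0.0, 109.0]
force: [0.3, 0.3, -0.4]
grip_width: 0.0649
grasp_force: 0.0
```

```bash
python3 d.py .4345 .1235 .016 109
```

```text
t 11.0667 [0.4325 0.1224 0.0352] rot [-179.9    0.   109. ] q [-34.   5.  15. 123.  -2.  53.   1.]
[0.0014 0.0076 0.064 ] [-0.0007  0.0002  0.0002] rows 0.46370601269222 0.01951042437303522
```

Call:
servo_tool:
  series:
    - [[0,0.007,0.03,0,0,0,0.75],[0,0.007,0.055,0,0,0,0.75],[0,0.007,0.063,0,0,0,0.75],[0,0.007,0.063,0,0,0,0.3],[0,0.007,0.063,0,0,0,0.3],[0,0.007,0.063,0,0,0,0.3],[0,0.007,0.063,0,0,0,0.3],[0,0.007,0.063,0,0,0,0.3],[0,0.007,0.063,0,0,0,0.3],[0,0.007,0.063,0,0,0,0.3],[0,0.007,0.063,0,0,0,0.3]]
  grip_force: 10

```text
time_s: 11.98
tool_pos: [0.4354, 0.1229, 0.0177]
tool_rot: [179.9, -0.0, 109.0]
force: [0.4, 0.9, 1.8]
grip_width: 0.0446
grasp_force: 9.9
```

```bash
python3 d.py .4345 .1235 .016 109; python3 - <<'E'
from h import *
print(get_obs()["force"])
b=cam("side"); save(b,"s4.png",(270,170,350,240),8)
E
```

```text
t 11.9833 [0.4354 0.1229 0.0177] rot [179.9  -0.  109. ] q [-34.   7.  15. 123.  -2.  50.   2.]
[ 0.0028 -0.0021  0.0056] [ 0.0004 -0.     -0.0001] rows 0.04736111211626135 0.009732779374913078
[0.4186064  0.88220005 1.78891781]
```

View pics/s4.png

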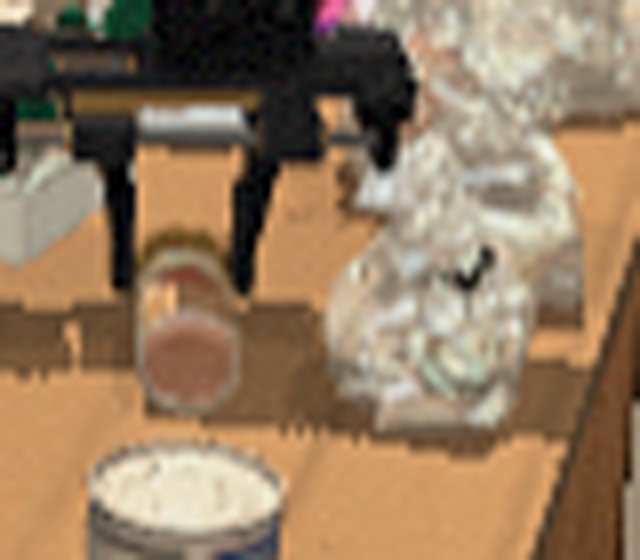

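The crop shows both fingertips on either side of the lid (120,280 and 240,285), with the foot facing the camera and the bags clear of the gripper. I'll swing the jar on its foot, first half.

Call:
servo_tool:
  series:
    - [[0.007,0,-0.026,0,0,0,0.3],[0.017,0,-0.053,0,0,0,0.3],[0.029,0,-0.079,0,0,0,0.3],[0.043,0,-0.103,0,0,0,0.3],[0.06,0,-0.127,0,0,0,0.3],[0.078,0,-0.148,0,0,0,0.3],[0.098,0,-0.169,0,0,0,0.3],[0.12,0,-0.187,0,0,0,0.3],[0.144,0,-0.204,0,0,0,0.3],[0.144,0,-0.204,0,0,0,0.3]]

```text
time_s: 12.87
tool_pos: [0.4209, 0.1658, 0.0796]
tool_rot: [179.9, -0.1, 109.1]
force: [0.0, -0.1, -1.3]
grip_width: 0.0446
grasp_force: 10.0
```

```bash
python3 - <<'E'
from h import *
b=cam("side"); save(b,"s5.png",(260,150,350,240),6)
E
```

View pics/s5.png

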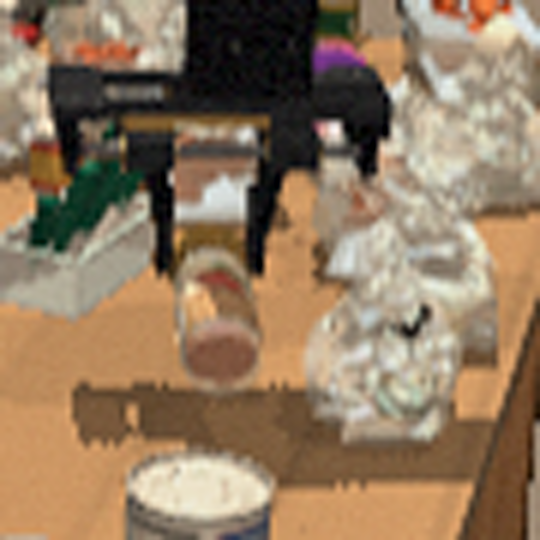

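The jar came up nearly level in the fingers with its foot off the table (215,350), so a 10 N pinch holds too much. I'll ease the grip so the foot drops back to the table.

Call:
servo_tool:
  series:
    - [[0,0,0,0,0,0,0.3],[0,0,0,0,0,0,0.3],[0,0,0,0,0,0,0.3],[0,0,0,0,0,0,0.3],[0,0,0,0,0,0,0.3],[0,0,0,0,0,0,0.3]]
  grip_force: 5

```text
time_s: 13.42
tool_pos: [0.4208, 0.1633, 0.0783]
tool_rot: [-180.0, 0.0, 109.0]
force: [-0.7, -0.6, 0.1]
grip_width: 0.0443
grasp_force: 5.0
```

```bash
cat > tilt.py <<'E'
from h import *
# jar tilt from side cloud: points of the jar below fingers
o=get_obs(); c=cam("side"); P=cloud(c).reshape(-1,3); T=o["tool_pos"]; Rt=R.from_euler('xyz',o["tool_rot"],degrees=True)
L=Rt.inv().apply(P-T)*1000  # tool frame mm, x along jar to foot side
ax=Rt.as_matrix()[:,0]; h=np.array([ax[0],ax[1]]); h/=np.linalg.norm(h); n=np.array([-h[1],h[0]])
D=(P-T)*1000; s=D[:,:2]@h; l=D[:,:2]@n; z=P[:,2]*1000
m=(abs(l)<17)&(s>-40)&(s<130)&(z>4)&(z<130)
print(o["force"].round(1),"n",m.sum(),"TCPz",T[2]*1000)
for a in range(0,130,10):
    k=m&(z>=a)&(z<a+10)
    if k.sum()>2: print(a,k.sum(),"s max/med/min",np.percentile(s[k],[95,50,5]).round())
E
python3 tilt.py
```

```text
[-0.7 -0.6  0.1] n 319 TCPz 78.33688585004892
0 11 s max/med/min [68. 62. 60.]
10 15 s max/med/min [76. 68. 65.]
20 20 s max/med/min [87. 81. 76.]
30 38 s max/med/min [84. 79. 68.]
40 41 s max/med/min [78. 68. 60.]
50 41 s max/med/min [66. 56. 47.]
60 36 s max/med/min [57. 46. 41.]
70 39 s max/med/min [45. 39. 23.]
80 38 s max/med/min [37. 25. 17.]
90 37 s max/med/min [25. 15.  5.]
100 3 s max/med/min [17. 16. 13.]
```

The jar is now at about 43° with its foot on the table, and it turns in the fingers. I'll continue the arc.

Call:
servo_tool:
  series:
    - [[0.012,0,-0.008,0,0,0,0.3],[0.025,0,-0.015,0,0,0,0.3],[0.051,0,-0.027,0,0,0,0.3],[0.078,0,-0.037,0,0,0,0.3],[0.105,0,-0.044,0,0,0,0.3],[0.134,0,-0.05,0,0,0,0.3],[0.163,0,-0.051,0,0,0,0.3],[0.191,0,-0.051,0,0,0,0.3],[0.191,0,-0.051,0,0,0,0.3],[0.191,0,-0.051,0,0,0,0.3]]

```text
time_s: 14.3
tool_pos: [0.4023, 0.2194, 0.0945]
tool_rot: [179.9, -0.1, 109.1]
force: [-0.5, 0.2, 4.9]
grip_width: 0.0446
grasp_force: 5.0
```

```bash
python3 tilt.py
```

```text
[-0.5  0.2  4.9] n 335 TCPz 94.5352740616335
0 6 s max/med/min [41. 37. 33.]
10 30 s max/med/min [43. 37. 30.]
20 32 s max/med/min [41. 35. 28.]
30 26 s max/med/min [39. 34. 29.]
40 31 s max/med/min [37. 31. 22.]
50 29 s max/med/min [36. 29. 24.]
60 28 s max/med/min [33. 28. 19.]
70 35 s max/med/min [30. 24. 15.]
80 29 s max/med/min [26. 21. 15.]
90 31 s max/med/min [24. 21. 12.]
100 51 s max/med/min [ 24.  13. -19.]
110 7 s max/med/min [23. 18. 14.]
```

Call:
servo_tool:
  series:
    - [[0.015,0,0.001,0,0,0,0.3],[0.029,0,0.002,0,0,0,0.3],[0.043,0,0.004,0,0,0,0.3],[0.055,0,0.008,0,0,0,0.3],[0.055,0,0.011,0,0,0,0.3],[0.055,0,0.011,0,0,0,0.3],[0.055,0,0.011,0,0,0,0.3]]

```text
time_s: 14.93
tool_pos: [0.3968, 0.2347, 0.0909]
tool_rot: [179.9, -0.1, 109.0]
force: [-0.8, 1.5, 5.4]
grip_width: 0.0443
grasp_force: 5.0
```

```bash
python3 tilt.py
```

```text
[-0.8  1.5  5.4] n 329 TCPz 90.9219287869149
0 12 s max/med/min [25. 22. 12.]
10 26 s max/med/min [30. 22. 18.]
20 28 s max/med/min [31. 23. 17.]
30 26 s max/med/min [27. 23. 17.]
40 28 s max/med/min [28. 23. 16.]
50 36 s max/med/min [127.  23.  18.]
60 33 s max/med/min [28. 18. 14.]
70 28 s max/med/min [25. 20. 12.]
80 22 s max/med/min [24. 18. 13.]
90 32 s max/med/min [24. 19. 15.]
100 57 s max/med/min [ 21.   8. -14.]
```

Call:
servo_tool:
  series:
    - [[0.005,0,0,0,0,0,0.3],[0.01,0,0.001,0,0,0,0.3],[0.01,0,0.002,0,0,0,0.3],[0.01,0,0.002,0,0,0,0.3]]

```text
time_s: 15.32
tool_pos: [0.3958, 0.2372, 0.0902]
tool_rot: [180.0, -0.0, 109.0]
force: [-0.8, 0.8, 6.0]
grip_width: 0.0445
grasp_force: 5.0
```

Call:
servo_tool:
  series:
    - [[0,0,0,0,0,0,0.3],[0,0,0,0,0,0,0.3],[0,0,0,0,0,0,0.3],[0,0,0,0,0,0,0.3]]
  grip_force: 25

```text
time_s: 15.65
tool_pos: [0.3958, 0.2371, 0.0902]
tool_rot: [180.0, -0.1, 109.0]
force: [-1.0, 1.8, 6.2]
grip_width: 0.0439
grasp_force: 25.0
```

```bash
python3 tilt.py; cat > tr.py <<'E'
from h import *
import pickle
# rack + target from t3 picture (arm clear of rack): lids segmented by height
c=pickle.load(open("t3.pkl","rb"))
k=lambda x,y,z: pl(c,140+x*.3-.35,150+y*.3-.35,z)
A=k(28,205,.054); B=k(290,66,.054); M=(A+B)/2; e=(A-B)/np.linalg.norm(A-B); print(np.linalg.norm(A-B),M,np.degrees(np.arctan2(-e[0],e[1])))
for n,x,y,z in(("b",42,177,.117),("a",150,122,.117),("s1",202,102,.08),("s2",250,72,.08)):
    p=k(x,y,z); print(n,p.round(4),((p-M)@e).round(4))
E
python3 tr.py
```

```text
[-1.   1.8  6.2] n 330 TCPz 90.23683513613236
0 10 s max/med/min [22. 19. 15.]
10 25 s max/med/min [25. 21. 18.]
20 28 s max/med/min [26. 21. 14.]
30 23 s max/med/min [25. 20. 16.]
40 33 s max/med/min [27. 21. 15.]
50 30 s max/med/min [127.  21.  15.]
60 33 s max/med/min [25. 20. 12.]
70 34 s max/med/min [22. 18.  7.]
80 22 s max/med/min [26. 20. 13.]
90 30 s max/med/min [27. 19. 15.]
100 61 s max/med/min [ 24.   9. -16.]
0.2634169175673415 [0.56948994 0.32092492 0.054     ] 28.53379630182985
b [0.5219 0.4116 0.117 ] 0.1024
a [0.5693 0.3209 0.117 ] 0.0001
s1 [0.5942 0.281  0.08  ] -0.0469
s2 [0.6211 0.239  0.08  ] -0.0967
```

The jar is upright with its foot flat, and gripped firmly. I'll lift it.

Call:
servo_tool:
  series:
    - [[0,0,-0.02,0,0,0,0.3],[0,0,-0.07,0,0,0,0.3],[0,0,-0.14,0,0,0,0.3],[0,0,-0.22,0,0,0,0.3],[0,0,-0.3,0,0,0,0.3],[0,0,-0.38,0,0,0,0.3],[0,0,-0.43,0,0,0,0.3],[0,0,-0.46,0,0,0,0.3],[0,0,-0.47,0,0,0,0.3],[0,0,-0.47,0,0,0,0.3]]

```text
time_s: 16.53
tool_pos: [0.3956, 0.2361, 0.2305]
tool_rot: [-180.0, 0.0, 109.0]
force: [-0.5, -0.3, -1.1]
grip_width: 0.044
grasp_force: 25.0
```

```bash
python3 d.py .546 .367 .231 118.7; python3 tilt.py | head -1
```

```text
t 16.5333 [0.3956 0.2361 0.2305] rot [-180.    0.  109.] q [-42.  -5.   8. 108.   1.  77. -16.]
[ 0.2498  0.6158 -0.002 ] [-0.0002  0.0001 -0.054 ] rows 4.781074542862795 1.358647026136699
[-0.5 -0.3 -1.1] n 7 TCPz 230.5331180554102
```

Call:
servo_tool:
  series:
    - [[0.01,0.03,0,0,0,-0.003,0.3],[0.04,0.1,0,0,0,-0.01,0.3],[0.08,0.19,0,0,0,-0.017,0.3],[0.12,0.29,0,0,0,-0.025,0.3],[0.16,0.39,0,0,0,-0.034,0.3],[0.2,0.49,0,0,0,-0.043,0.3],[0.23,0.56,0,0,0,-0.05,0.3],[0.245,0.605,0,0,0,-0.054,0.3],[0.25,0.616,0,0,0,-0.054,0.3],[0.25,0.616,0,0,0,-0.054,0.3],[0.25,0.616,0,0,0,-0.054,0.3],[0.25,0.616,0,0,0,-0.054,0.3]]

```text
time_s: 17.58
tool_pos: [0.5457, 0.3665, 0.2305]
tool_rot: [-179.9, 0.0, 118.7]
force: [0.3, -0.0, -1.1]
grip_width: 0.0438
grasp_force: 25.0
```

```bash
python3 d.py .546 .367 .231 118.7; cat > chk.py <<'E'
from h import *
# held jar vs standing slim_b, in rack frame, from the side depth
M=np.array([.570,.3215]); yw=np.radians(28.7); ex=np.array([np.cos(yw),np.sin(yw)]); ey=np.array([-ex[1],ex[0]])
o=get_obs(); c=cam("side"); P=cloud(c).reshape(-1,3); D=P[:,:2]-M; x=D@ex*1000; y=D@ey*1000; z=P[:,2]*1000
print("tcp rack",(o["tool_pos"][:2]-M)@ex,(o["tool_pos"][:2]-M)@ey,o["force"].round(1))
for a in range(10,250,12):
    k=(abs(x)<32)&(y>15)&(y<130)&(z>=a)&(z<a+12)
    if k.sum()>5: print(a,k.sum(),"x",np.percentile(x[k],[3,50,97]).round(),"y",np.percentile(y[k],[3,50,97]).round())
E
python3 chk.py
```

```text
t 17.5833 [0.5457 0.3665 0.2305] rot [-179.9    0.   118.7] q [-42.  19.   8.  82.  -3.  80.  -6.]
[ 0.001   0.0017 -0.0015] [-0.0003  0.0001 -0.0002] rows 0.01803807610076919 0.009547016187447166
tcp rack 0.0002790635873129 0.05114884733788921 [ 0.3 -0.  -1.1]
10 13 x [-27.  22.  27.] y [16. 24. 57.]
22 7 x [20. 20. 25.] y [16. 20. 23.]
34 29 x [-27. -22.  29.] y [ 16.  74. 106.]
46 55 x [-11.  18.  31.] y [ 17. 120. 129.]
58 62 x [-11.  16.  30.] y [ 17. 122. 129.]
70 65 x [-11.  16.  29.] y [ 16. 119. 127.]
82 66 x [-10.  13.  28.] y [ 16. 118. 128.]
94 90 x [-11.  10.  29.] y [ 16. 115. 127.]
106 134 x [-11.   8.  29.] y [ 17. 104. 127.]
118 6 x [-3. 12. 23.] y [ 91. 109. 116.]
142 51 x [-15.   6.  22.] y [54. 69. 77.]
154 45 x [-20.   7.  22.] y [53. 69. 76.]
166 57 x [-20.   3.  23.] y [57. 71. 77.]
178 55 x [-20.   5.  23.] y [56. 70. 79.]
190 55 x [-20.   4.  22.] y [54. 70. 77.]
202 54 x [-16.   6.  22.] y [56. 69. 77.]
214 53 x [-18.   3.  23.] y [53. 68. 76.]
226 70 x [-28.   4.  31.] y [55. 68. 76.]
238 115 x [-26.   2.  30.] y [38. 61. 76.]
```

Call:
servo_tool:
  series:
    - [[0,0.001,0.02,0,0,0,0.3],[0,0.001,0.06,0,0,0,0.3],[0,0.001,0.1,0,0,0,0.3],[0,0.001,0.15,0,0,0,0.3],[0,0.001,0.2,0,0,0,0.3],[0,0.001,0.25,0,0,0,0.3],[0,0.001,0.3,0,0,0,0.3],[0,0.001,0.35,0,0,0,0.3],[0,0.001,0.39,0,0,0,0.3],[0,0.001,0.41,0,0,0,0.3],[0,0.001,0.415,0,0,0,0.3],[0,0.001,0.415,0,0,0,0.3]]

```text
time_s: 18.63
tool_pos: [0.5461, 0.3671, 0.1058]
tool_rot: [-179.9, 0.0, 118.7]
force: [-0.4, -0.2, -0.9]
grip_width: 0.0435
grasp_force: 25.0
```

Call:
servo_tool:
  series:
    - [[0,0,0.005,0,0,0,0.3],[0,0,0.01,0,0,0,0.3],[0,0,0.015,0,0,0,0.3],[0,0,0.018,0,0,0,0.3],[0,0,0.018,0,0,0,0.3],[0,0,0.018,0,0,0,0.3]]

```text
time_s: 19.13
tool_pos: [0.5465, 0.3674, 0.1011]
tool_rot: [180.0, -0.0, 118.7]
force: [-0.2, 0.3, -0.1]
grip_width: 0.0436
grasp_force: 25.0
```

Call:
servo_tool:
  series:
    - [[0,0,0.002,0,0,0,0.3],[0,0,0.004,0,0,0,0.3],[0,0,0.005,0,0,0,0.3],[0,0,0.005,0,0,0,0.3],[0,0,0.005,0,0,0,0.3]]

```text
time_s: 19.55
tool_pos: [0.5467, 0.3677, 0.1003]
tool_rot: [179.9, -0.0, 118.7]
force: [-0.5, 0.5, 4.4]
grip_width: 0.044
grasp_force: 25.0
```

Contact at 4 N, so the foot stands on the rack floor. I'll release and rise, checking as I go.

Call:
servo_tool:
  series:
    - [[0,0,0,0,0,0,0.8],[0,0,0,0,0,0,0.8],[0,0,0,0,0,0,0.8],[0,0,0,0,0,0,0.8],[0,0,0,0,0,0,0.8],[0,0,0,0,0,0,0.8],[0,0,-0.05,0,0,0,0.8],[0,0,-0.15,0,0,0,0.8],[0,0,-0.27,0,0,0,0.8],[0,0,-0.39,0,0,0,0.8],[0,0,-0.5,0,0,0,0.8],[0,0,-0.5,0,0,0,0.8]]

```text
time_s: 20.55
tool_pos: [0.5495, 0.3693, 0.2583]
tool_rot: [179.2, -0.1, 118.7]
force: [0.6, 0.1, 1.3]
grip_width: 0.0693
grasp_force: 0.0
```

Call:
servo_tool:
  series:
    - [[0.13,-0.05,-0.05,0,0,0,0.8],[0.26,-0.1,-0.05,0,0,0,0.8],[0.39,-0.15,-0.05,0,0,0,0.8],[0.52,-0.2,-0.05,0,0,0,0.8],[0.65,-0.25,-0.05,0,0,0,0.8],[0.78,-0.3,-0.05,0,0,0,0.8],[0.9,-0.35,-0.05,0,0,0,0.8],[0.9,-0.35,-0.05,0,0,0,0.8],[0.9,-0.35,-0.05,0,0,0,0.8]]

```text
time_s: 21.3
tool_pos: [0.3207, 0.5562, 0.264]
tool_rot: [-179.9, -0.1, 119.1]
force: [0.7, -0.5, -0.3]
grip_width: 0.0694
grasp_force: 0.0
```

```bash
python3 - <<'E'
from h import *
a=cam("top"); b=cam("side")
f=lambda c,x0,y0,x1,y1:cv2.resize(c["frame"][y0:y1,x0:x1],(400,400),interpolation=cv2.INTER_CUBIC)
im=np.hstack([f(a,120,140,260,280),f(b,200,160,330,290)]); cv2.imwrite("pics/end.png",im[:,:,::-1]); print(get_obs()["force"],get_obs()["tool_pos"])
E
```

```text
[ 0.00307999 -0.685915   -0.17661184] [0.3256456  0.55317815 0.26416626]
```

View pics/end.png

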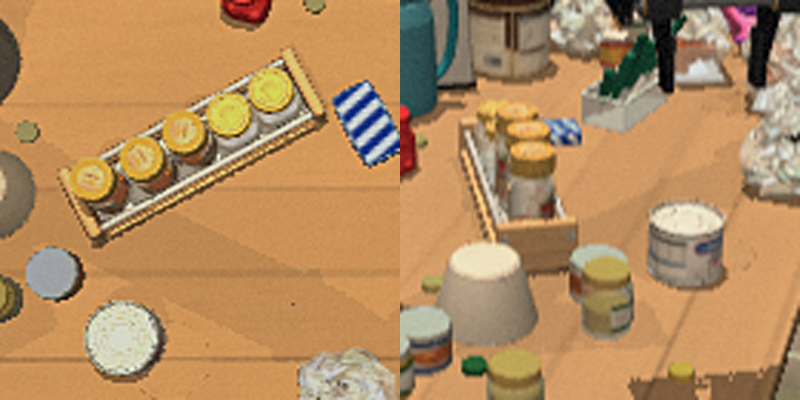

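All five jars stand upright in the rack. In the top pane, the three slim ones are at (95,180), (145,163) and (185,135), and the squats at (229,113) and (271,90). The tin and cup haven't moved, so I'll hand the job in.

```bash
python3 -c "
from cell import env
print(env.sign_off())"
```

```text
the job is handed in; nothing more can be done
None
```

The third slim jar is back in the rack between the other two, all five jars stand upright in the last picture, the tin, cup and packet were not touched, and I handed the job in at about 21 s of the 72 s.

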